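# Put the stain bottle away in its lidded box

## Task

Lift the lid of the grey storage box by its bar and tip it right back until it stays propped open by itself with your hand off it; then stand the stain bottle upright on the raised ledge inside, setting it down rather than dropping it. Finally lower the lid by its bar, without letting it drop, until the box is fully shut, and leave the other things where they are.

Things in the scene. Friction and masses are not known exactly. Their poses are not given: they have to be found in the camera images.
- stain_box: Fixed grey storage box, 140 mm (its x) by 220 mm (its y) by 112 mm high outside, walls and floor 5 mm, open top, standing on the worktop. Origin: centre of its underside. Its x points from the front (bar side, facing the robot) to the hinge side, z up. Its lid is part of it.
- lid (a joint): Angle of the box's lid: 0 shut, growing as it opens, stop at 1.85 (leaning 16 degrees past upright). Not sprung: let go below about 1.55 it falls shut, beyond about 1.65 it falls back on the stop and stays there. The lid weighs 0.3 kg; about 2 N at the bar lifts it.
- lid_hinge (a point): Middle of the lid's hinge line, 70 mm behind the box's centre along the box's x, 116 mm above the worktop; the line runs along the box's y and the lid swings up and back about it (away from the bar side).
- lid_bar (a point): Middle of the lid's handle bar, a round steel bar 10 mm thick that runs parallel to the hinge line, 182 mm from it. It lies in the plane of the lid and moves with it: in front of the shut lid, on top of the opened one. It is free over 100 mm of its length, with a 37 mm gap between the bar and the lid's 8 mm thick edge; fingers can straddle it from above at every lid angle and it can turn between them.
- ledge: Raised white ledge fixed on the box floor: 40 mm (x) by 90 mm (y) and 18 mm high, axes parallel to the box's. Origin: centre of its underside. Its place on the floor differs from start to start.
- ledge_top (a point): Centre of the ledge's flat top, 23 mm above the worktop; axes as the box's.
- stain_bottle: Loose small amber bottle with a black cap, the middle-sized one of three round bottles: body 33 mm across up to 64 mm, cap 20 mm across, 77 mm high in all, about 0.09 kg. Origin: centre of its underside, z up along the bottle.
- dropper_bottle: Bystander: the smallest bottle, white with a blue cap, 27 mm across and 53 mm high. Origin: centre of its underside.
- reagent_4: Bystander: the tallest bottle, pale with a black cap, 38 mm across and 93 mm high. Origin: centre of its underside.
- timer: Bystander: white timer lying flat, 62 x 68 x 18 mm. Origin: centre of its underside.
- marker: Bystander: black marker pen lying flat, 132 mm long, 15 mm thick. Origin: centre of its underside.
Things that resemble listed ones, but are neither listed nor needed, are in the scene too. What is shaped like the stain_bottle but green or red is not meant.

How it is judged:
By the outcome, as a careful person would: the job done as asked, in the order asked, and still so for the second after the job is handed in, with the robot touching nothing.
It also fails if it takes over 72 s, if anything falls off the work surface, if the arm or the gripper's body presses on something with over 40 N, if the wrist force passes 120 N, or if a joint passes its speed limit or range.

## Robot

A 7-joint arm with a two-finger parallel gripper is mounted at the origin on a cart in front of the work surface, level with it; the furniture and walls round the work are solid. World frame = base frame: x ahead of the robot, y to its left, z up, the work surface at z = 0. Lengths are in m, angles in rad, forces in N, time in s.
With the tool pointing down it reaches from about 0.4 to 0.85 m from the base axis. Payload 10.4 kg.
Tool frame: the origin (TCP) lies at the very end of the fingers, on their centre line; the grasp point (between the pads) lies 19 mm behind it; x points along the fingers, z is the direction in which the jaws open and shut, and the axes are right-handed (so a half turn about x gives the same grasp; the last joint's range is limited). The gripper opens to 85 mm and grips with 20 to 120 N. Pads are 22 mm wide; open, the fingers measure 114 mm over their backs; the gripper's body (76 mm by 85 mm) begins 54 mm behind the grasp point. The pads swing forward as they close: fully open they stand 13 mm farther back than shut.
Start: joints at [-1.283, 0.332, -0.065, 1.46, 0.022, 1.35, -0.088], TCP at [0.191, 0.595, 0.231] pointing down, gripper open.
Joint ranges: [-2.6, 2.6], [-0.5, 2.12], [-1.47, 1.34], [0.16, 2.42], [-1.27, 4.41], [0.06, 2.06], [-2.6, 2.6]. Speed limits (rad/s): [2.22, 2.22, 2.79, 2.79, 3.14, 3.14, 3.14].

## Interface

Orientations are given as a unit quaternion [x, y, z, w].
In Python, from workcell import telemetry, viewer, manip, spot_in, mark_of gives the robot as it stands. The module is installed in compiled form; this text tells all that it offers.
- The arm moves only by the shell command python3 -m crank 'ROWS' [FORCE]. ROWS is JSON, a list of rows, each a list of 3 entries, a list of its own where there are three numbers: the closure, from 0 (fully open) to 1 (shut), then the shift along the world's x, y, z in cm, then the turn, a rotation vector about the world's x, y, z in rad. A call has 1 to 12 rows; each row shifts and turns the commanded pose from where the row before left it; what a row does not reach is not made up. A row lasts 1/12 s, in which the tool goes at most 41.7 mm and 7.16 degrees, less where a joint would pass 70% of its speed; a pose out of reach is approached as far as the arm can. A call with a gripper value outside its range is refused whole. The fingers move at their own pace and stop on an object; FORCE is the grip in N (left out, the last holds). Time passes only in rows, so rows that do not move let the fingers close. It gives the time, the measured TCP pose, the force and the opening at its end, in the units of the state.
- telemetry.get_obs(): the state, without advancing time (a new reading comes with each control period).
- viewer.camera(name): name is "side" or "top"; returns a dict with "frame" (384x512x3 uint8, red, green, blue), "intrinsics" (3x3 intrinsics, pixels), "k1" (the pictures are not rectified: a ray, as slopes to the right and down, at radius r is drawn at 1 + k1 r^2 times it, then the intrinsics apply), "cam_to_world" (4x4, takes a point from camera to world coordinates). Camera axes: x right, y up, looking along -z (the intrinsics and any distortion apply to the point x, -y, -z); pixel columns grow to the right and rows downward; lengths in m; the calibration is good to about 2 mm. A picture is of the moment at which its call begins. There is no depth.
- manip.hand_in(): hands the job in, once; it reports no verdict.
Trained networks look in a picture, given as the dict that the camera call returned (one of the last four; its "shot" number tells which), for a name from the list of things; names that differ only in an ending like _2 or _b are one class to them, and where a whole thing is asked for, a point or a joint stands for the part that bears it (a point fixed in the world has none). Each returns a list of dicts, best first, with "conf" (0 to 1); they miss things now and then, are a little off and sometimes report something else, mostly with a low value. They report only what shows in the picture. A call takes as long as a camera call. They do not tell look-alikes from the thing itself.
- spot_in(thing, picture): "location" ([x, y, z] in m, in the coordinates of the camera as it stood for that picture, good to about 4 mm: the middle of the surface that is visible of it).
- mark_of(thing, picture): "location" ([x, y, z] in m, in the coordinates of the camera as it stood for that picture, good to about 4 mm: a listed point, or the origin of a listed thing).
The state is a dict: "clock": time; "joint_pos": joint angles; "joint_velocities": joint speeds; "tau": joint torques, N m; "position": TCP position; "ee_rot": TCP orientation; "ft_force": force on the tool from outside, world axes, zero at the start; "torque": the same for the moment, N m; "grip_width": opening from 0.0 (shut) to 1.0 (fully open).
Only numpy, scipy, OpenCV 4.12 (cv2) and the standard library are available. Lean on these libraries where they do the work, as an engineer would, in place of code of your own. Each camera call takes 0.05 s, during which the arm holds its last target. There are 200 camera calls.

## Working session

There is one attempt and no reset: what is moved stays moved. The work goes in short steps, Python scripts to look and compute and a shell command to move; the robot and the scene stay as the last step left them, time stands still between calls to the robot, and variables do not carry over. Pictures are saved under pics/ and viewed, about 8 in all and at most 12, crops included, and the job is handed in when it is done.

```bash
mkdir -p pics
cat > h.py <<'E'
import numpy as np, cv2
from workcell import telemetry, viewer, manip, spot_in, mark_of
def w(c,p): return (c["cam_to_world"]@np.r_[p,1])[:3]
def look(names,fn=mark_of,cams=("side","top"),save=None):
    for k in cams:
        c=viewer.camera(k)
        if save: cv2.imwrite(f"pics/{save}_{k}.png",c["frame"][:,:,::-1])
        for n in names:
            for d in fn(n,c)[:4]:
                print(k,n,round(d["conf"],2),w(c,d["location"]).round(3),px(c,d["location"]))
def px(c,p):
    x,y=p[0]/-p[2],-p[1]/-p[2]; s=1+c["k1"]*(x*x+y*y); K=c["intrinsics"]
    return int(K[0,0]*x*s+K[0,2]),int(K[1,1]*y*s+K[1,2])
def st():
    o=telemetry.get_obs(); print({k:np.round(o[k],3).tolist() for k in("clock","joint_pos","position","ee_rot","ft_force","grip_width")})
E
python3 - <<'E'
from h import *
st()
look(["stain_box","lid_hinge","lid_bar","stain_bottle","dropper_bottle","reagent_4","timer","marker"],save="a")
a=cv2.imread("pics/a_side.png");b=cv2.imread("pics/a_top.png")
E
```

```text
{'clock': 0.0, 'joint_pos': [-1.283, 0.333, -0.065, 1.461, 0.022, 1.35, -0.089], 'position': [0.191, 0.595, 0.23], 'ee_rot': [-0.417, 0.572, 0.416, 0.571], 'ft_force': [0.083, -0.122, -0.118], 'grip_width': 1.0}
side stain_box 0.95 [ 0.534 -0.133 -0.001] (234, 213)
side lid_hinge 0.9 [ 0.603 -0.154  0.114] (213, 177)
side lid_hinge 0.59 [ 0.374  0.308 -0.   ] (264, 315)
side lid_bar 0.83 [ 0.43  -0.093  0.122] (264, 189)
side stain_bottle 0.69 [ 0.498  0.102 -0.001] (231, 259)
side stain_bottle 0.61 [ 0.389  0.227 -0.001] (263, 292)
side stain_bottle 0.6 [0.586 0.106 0.001] (200, 256)
side stain_bottle 0.59 [0.541 0.175 0.001] (210, 273)
side dropper_bottle 0.67 [ 0.378  0.309 -0.001] (263, 315)
side reagent_4 0.82 [0.471 0.222 0.001] (232, 287)
side timer 0.49 [ 0.473 -0.406  0.   ] (263, 174)
side marker 0.7 [ 0.534 -0.129  0.001] (233, 213)
side marker 0.54 [ 0.331 -0.31   0.002] (300, 189)
top stain_box 0.92 [ 0.537 -0.13   0.001] (276, 181)
top lid_hinge 0.86 [ 0.603 -0.154  0.119] (286, 152)
top lid_bar 0.69 [ 0.431 -0.099  0.119] (268, 206)
top stain_bottle 0.65 [0.623 0.054 0.001] (224, 156)
top stain_bottle 0.63 [0.535 0.171 0.002] (189, 180)
top stain_bottle 0.6 [0.467 0.222 0.   ] (173, 199)
top stain_bottle 0.54 [ 0.385  0.233 -0.   ] (168, 223)
top dropper_bottle 0.65 [ 0.377  0.313 -0.001] (145, 225)
top reagent_4 0.5 [ 0.47   0.222 -0.002] (173, 199)
top timer 0.64 [ 0.473 -0.405 -0.005] (357, 200)
top marker 0.65 [ 0.334 -0.317 -0.   ] (332, 241)
```

Run:
```python
import cv2,numpy as np
a=cv2.imread("pics/a_side.png");b=cv2.imread("pics/a_top.png")
cv2.imwrite("pics/v1.png",cv2.resize(a[130:340,120:400],None,fx=2.85,fy=2.85,interpolation=cv2.INTER_CUBIC))
cv2.imwrite("pics/v2.png",cv2.resize(b[100:310,120:400],None,fx=2.85,fy=2.85,interpolation=cv2.INTER_CUBIC))
```

```text
(no output)
```

View pics/v1.png

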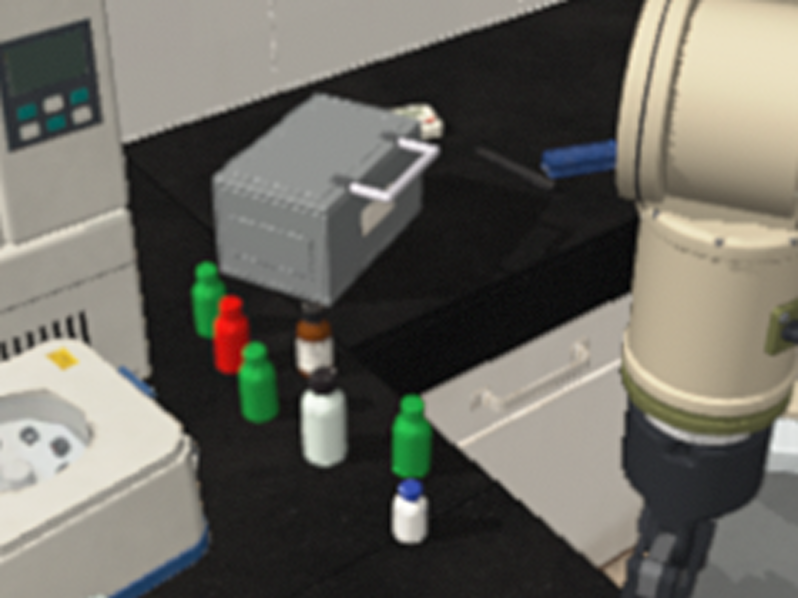

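View pics/v2.png

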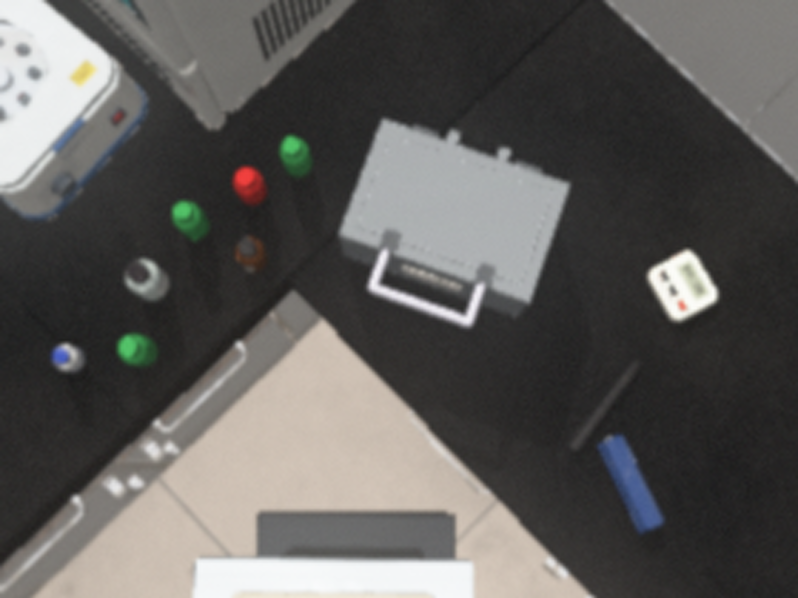

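Side view: the amber bottle is at crop (315,340), with green and red look-alikes around it. The box is shut, with its bar towards the robot. The top view agrees, with the bottle at crop (250,253). Next I'll work out the turn needed to grip the bar.

```bash
cat >> h.py <<'E'
from scipy.spatial.transform import Rotation as R
TH=-0.322; XB=np.array([np.cos(TH),np.sin(TH),0]); YB=np.array([-np.sin(TH),np.cos(TH),0])
def turn(yaw):
    """rotvec (about world z etc) from now to tool-down with jaws along yaw (both half turns)"""
    q=R.from_quat(telemetry.get_obs()["ee_rot"])
    for s in (0,np.pi):
        z=np.array([np.cos(yaw+s),np.sin(yaw+s),0]); x=np.array([0,0,-1.]); y=np.cross(z,x)
        print("turn to",round(yaw+s,2),(R.from_matrix(np.c_[x,y,z])*q.inv()).as_rotvec().round(3))
E
python3 - <<'E'
from h import *
q=R.from_quat(telemetry.get_obs()["ee_rot"]); print(q.as_matrix().round(3))
turn(TH); turn(2.36)
look(["stain_bottle"],fn=spot_in)
E
```

```text
[[ 0.    -0.952  0.306]
 [ 0.     0.306  0.952]
 [-1.    -0.     0.   ]]
turn to -0.32 [-0.     0.    -1.582]
turn to 2.82 [-0.   -0.    1.56]
turn to 2.36 [-0.  -0.   1.1]
turn to 5.5 [-0.     0.    -2.042]
side stain_bottle 0.83 [0.388 0.241 0.044] (262, 283)
side stain_bottle 0.8 [0.58  0.116 0.048] (201, 245)
side stain_bottle 0.65 [0.542 0.189 0.048] (208, 263)
side stain_bottle 0.44 [0.622 0.064 0.052] (191, 232)
top stain_bottle 0.7 [0.533 0.171 0.054] (186, 177)
top stain_bottle 0.53 [0.384 0.224 0.055] (167, 222)
top stain_bottle 0.44 [0.616 0.048 0.055] (224, 153)
top stain_bottle 0.39 [0.576 0.101 0.058] (207, 164)
```

```bash
python3 -m crank '[[0,[2.6,-3.2,0.3],[0,0,-0.08]],[0,[2.6,-3.2,0.3],[0,0,-0.08]],[0,[2.6,-3.2,0.3],[0,0,-0.08]],[0,[2.6,-3.2,0.3],[0,0,-0.08]],[0,[2.6,-3.2,0.3],[0,0,-0.08]],[0,[2.6,-3.2,0],[0,0,-0.08]],[0,[2.6,-3.2,0],[0,0,-0.08]],[0,[2.6,-3.2,0],[0,0,-0.08]],[0.6,[2.6,-3.2,0],[0,0,-0.08]]]' 20 && python3 -m crank '[[0.6,[0,-3.5,0],[0,0,-0.08]],[0.6,[0,-3.5,0],[0,0,-0.08]],[0.6,[0,-3.5,0],[0,0,-0.08]],[0.6,[0,-3.5,0],[0,0,-0.08]],[0.6,[0,-3.5,0],[0,0,-0.08]],[0.6,[0,-3.5,0],[0,0,-0.08]],[0.6,[0,-3.5,0],[0,0,-0.08]],[0.6,[0,-3.5,0],[0,0,-0.08]],[0.6,[0,-3.5,0],[0,0,-0.08]],[0.6,[0,-3.5,0],[0,0,-0.08]],[0.6,[0,0,0],[0,0,0]],[0.6,[0,0,0],[0,0,0]]]'
python3 - <<'E'
from h import *
st(); turn(TH); look(["lid_bar","lid_hinge","stain_bottle"],save="b")
E
```

```text
clock: 1.85
position: [0.4261, 0.3053, 0.2467]
ee_rot: [-0.187, 0.682, 0.187, 0.682]
ft_force: [0.2, 1.7, -0.3]
grip_width: 0.881
clock: 2.85
position: [0.4251, -0.0444, 0.2466]
ee_rot: [0.093, 0.701, -0.093, 0.701]
ft_force: [0.3, 1.7, 0.2]
grip_width: 0.4
{'clock': 2.85, 'joint_pos': [-0.596, -0.177, 0.536, 1.946, 0.091, 1.348, -0.35], 'position': [0.425, -0.044, 0.247], 'ee_rot': [0.093, 0.701, -0.093, 0.701], 'ft_force': [0.266, 1.697, 0.188], 'grip_width': 0.4}
turn to -0.32 [-0.001  0.001 -0.058]
turn to 2.82 [-1.000e-03 -1.000e-03  3.083e+00]
side lid_bar 0.63 [ 0.43  -0.097  0.121] (264, 188)
side lid_hinge 0.85 [ 0.604 -0.155  0.114] (213, 177)
side stain_bottle 0.72 [0.54  0.177 0.003] (210, 273)
side stain_bottle 0.62 [0.584 0.105 0.001] (201, 256)
side stain_bottle 0.61 [0.39  0.226 0.002] (262, 291)
side stain_bottle 0.59 [ 0.501  0.102 -0.002] (230, 259)
top lid_bar 0.66 [ 0.431 -0.097  0.122] (267, 206)
top lid_hinge 0.97 [ 0.607 -0.152  0.12 ] (286, 151)
top lid_hinge 0.61 [ 0.537 -0.133 -0.001] (277, 181)
top stain_bottle 0.7 [ 0.334 -0.314 -0.   ] (331, 241)
top stain_bottle 0.55 [0.386 0.23  0.002] (169, 223)
top stain_bottle 0.51 [0.536 0.173 0.001] (188, 180)
top stain_bottle 0.5 [0.499 0.104 0.003] (208, 191)
```

```bash
python3 -m crank '[[0.6,[0.25,-2.6,0],[0,0,-0.03]],[0.6,[0.25,-2.6,-1],[0,0,-0.03]],[0.6,[0,0,-3],[0,0,0]],[0.6,[0,0,-3],[0,0,0]],[0.6,[0,0,-3],[0,0,0]],[0.6,[0,0,-3],[0,0,0]],[0.6,[0,0,-2],[0,0,0]],[0.6,[0,0,0],[0,0,0]]]' && python3 -m crank '[[1,[0,0,0],[0,0,0]],[1,[0,0,0],[0,0,0]],[1,[0,0,0],[0,0,0]],[1,[0,0,0],[0,0,0]]]' 30
python3 - <<'E'
from h import *
st()
A=0.116
for a in (0,.2,.4,.6,.8,1,1.2,1.4,1.6,1.8):
    print(a,((1-np.cos(a))*18.2*XB+np.array([0,0,np.sin(a)*18.2])).round(2))
E
```

```text
clock: 3.92
position: [0.4276, -0.0945, 0.093]
ee_rot: [0.112, 0.7, -0.113, 0.696]
ft_force: [-1.3, 0.8, 0.7]
grip_width: 0.4
clock: 4.25
position: [0.4293, -0.0944, 0.0974]
ee_rot: [0.113, 0.699, -0.112, 0.697]
ft_force: [-8.3, 2.9, 4.7]
grip_width: 0.105
{'clock': 4.25, 'joint_pos': [-0.536, 0.04, 0.671, 2.115, -0.031, 0.998, -0.168], 'position': [0.429, -0.094, 0.097], 'ee_rot': [0.113, 0.699, -0.112, 0.697], 'ft_force': [-8.325, 2.916, 4.714], 'grip_width': 0.105}
0 [0. 0. 0.]
0.2 [ 0.34 -0.11  3.62]
0.4 [ 1.36 -0.45  7.09]
0.6 [ 3.02 -1.01 10.28]
0.8 [ 5.24 -1.75 13.06]
1 [ 7.94 -2.65 15.31]
1.2 [11.01 -3.67 16.96]
1.4 [14.33 -4.78 17.94]
1.6 [17.77 -5.93 18.19]
1.8 [21.19 -7.07 17.72]
```

```bash
python3 -m crank '[[1,[0.09,-0.03,1.82],[0,0,0]],[1,[0.26,-0.09,1.8],[0,0,0]],[1,[0.43,-0.14,1.76],[0,0,0]],[1,[0.59,-0.2,1.71],[0,0,0]]]'; python3 -m crank '[[1,[0.75,-0.25,1.64],[0,0,0]],[1,[0.9,-0.3,1.55],[0,0,0]],[1,[1.04,-0.35,1.45],[0,0,0]],[1,[1.18,-0.39,1.33],[0,0,0]],[1,[0,0,0],[0,0,0]]]'
python3 - <<'E'
from h import *
st(); look(["lid_bar"],save="c")
E
```

```text
clock: 4.58
position: [0.4428, -0.099, 0.1691]
ee_rot: [0.113, 0.699, -0.112, 0.697]
ft_force: [-2.6, -0.2, -3.1]
grip_width: 0.104
clock: 5.0
position: [0.4826, -0.1129, 0.2315]
ee_rot: [0.114, 0.698, -0.112, 0.698]
ft_force: [-23.7, 5.7, 22.6]
grip_width: 0.101
{'clock': 5.0, 'joint_pos': [-0.531, 0.026, 0.691, 1.824, -0.019, 1.298, -0.156], 'position': [0.483, -0.113, 0.232], 'ee_rot': [0.114, 0.698, -0.112, 0.698], 'ft_force': [-23.715, 5.719, 22.602], 'grip_width': 0.101}
side lid_bar 0.78 [ 0.483 -0.112  0.252] (247, 146)
```

```bash
python3 -m crank '[[1,[-0.1,0.05,0.4],[0,0,0]],[1,[1.3,-0.43,1.2],[0,0,0]],[1,[1.4,-0.47,1.06],[0,0,0]],[1,[1.5,-0.5,0.9],[0,0,0]],[1,[1.57,-0.53,0.74],[0,0,0]],[1,[0,0,0],[0,0,0]]]'; python3 -m crank '[[1,[1.64,-0.55,0.57],[0,0,0]],[1,[1.68,-0.56,0.4],[0,0,0]],[1,[1.71,-0.57,0.22],[0,0,0]],[1,[1.72,-0.58,0.04],[0,0,0]],[1,[1.72,-0.57,-0.14],[0,0,0]],[1,[0,0,0],[0,0,0]]]'
python3 - <<'E'
from h import *
st(); look(["lid_bar"],save="d")
E
```

```text
clock: 5.7
position: [0.5411, -0.1332, 0.2725]
ee_rot: [0.112, 0.697, -0.114, 0.699]
ft_force: [-5.6, -2.0, 4.9]
grip_width: 0.103
clock: 6.2
position: [0.626, -0.1623, 0.2831]
ee_rot: [0.112, 0.696, -0.115, 0.699]
ft_force: [-0.2, -5.5, 5.3]
grip_width: 0.096
{'clock': 6.2, 'joint_pos': [-0.335, 0.417, 0.726, 1.354, -0.271, 1.467, 0.052], 'position': [0.626, -0.162, 0.283], 'ee_rot': [0.112, 0.696, -0.115, 0.699], 'ft_force': [-0.2, -5.52, 5.319], 'grip_width': 0.096}
```

```bash
python3 -m crank '[[1,[1.0,-0.34,-0.17],[0,0,0]],[1,[1.2,-0.4,-0.25],[0,0,0]],[1,[0,0,0],[0,0,0]],[0.55,[0,0,0],[0,0,0]],[0.55,[0,0,0],[0,0,0]],[0.55,[0,0,0],[0,0,0]],[0.55,[0,0,2],[0,0,0]],[0.55,[0,0,2],[0,0,0]],[0.55,[0,0,2],[0,0,0]],[0.55,[0,0,2],[0,0,0]],[0.55,[-1,2,1],[0,0,0]],[0.55,[-1,3,0],[0,0,0]]]'
python3 -m crank '[[0.3,[-1,3,0],[0,0,0.1]],[0.3,[-1,3,0],[0,0,0.1]],[0.3,[-1,3,0],[0,0,0.1]],[0.3,[-1,3,0],[0,0,0.1]],[0.3,[-1,3,0],[0,0,0.1]],[0.3,[-1.5,3,0],[0,0,0]],[0.3,[-2,2,0],[0,0,0]],[0.3,[-2,0,0],[0,0,0]],[0.3,[0,0,0],[0,0,0]]]'
python3 - <<'E'
from h import *
st(); turn(2.36); look(["lid_bar","ledge_top","ledge","stain_bottle","lid_hinge"],save="e")
b=cv2.imread("pics/e_side.png")
b2=cv2.imread("pics/e_top.png")
cv2.imwrite("pics/v3.png",np.hstack([cv2.resize(b[100:300,150:350],(400,400)),cv2.resize(b2[100:300,150:350],(400,400))]))
E
```

```text
clock: 7.4
position: [0.6256, -0.1196, 0.3695]
ee_rot: [0.114, 0.696, -0.115, 0.699]
ft_force: [0.6, 0.9, 0.7]
grip_width: 0.448
clock: 8.15
position: [0.5183, 0.0852, 0.3677]
ee_rot: [-0.064, 0.704, 0.066, 0.704]
ft_force: [-0.0, -0.4, 0.5]
grip_width: 0.699
{'clock': 8.15, 'joint_pos': [-0.753, 0.06, 0.537, 1.511, -0.033, 1.578, -0.032], 'position': [0.518, 0.085, 0.368], 'ee_rot': [-0.064, 0.704, 0.066, 0.704], 'ft_force': [-0.036, -0.405, 0.505], 'grip_width': 0.699}
turn to 2.36 [-2.000e-03 -2.000e-03  2.176e+00]
turn to 5.5 [-0.002  0.001 -0.966]
side lid_bar 0.84 [ 0.65  -0.172  0.292] (196, 123)
side lid_bar 0.61 [ 0.472 -0.405 -0.001] (264, 175)
side stain_bottle 0.83 [0.54  0.177 0.001] (210, 274)
side stain_bottle 0.59 [0.501 0.103 0.001] (230, 258)
side stain_bottle 0.53 [0.623 0.053 0.001] (193, 244)
side stain_bottle 0.48 [0.582 0.108 0.001] (201, 257)
side lid_hinge 0.74 [ 0.603 -0.157  0.114] (213, 177)
top lid_bar 0.73 [ 0.65  -0.175  0.295] (299, 117)
top ledge_top 0.74 [ 0.541 -0.126  0.025] (276, 178)
top ledge_top 0.36 [ 0.653 -0.173  0.293] (298, 117)
top ledge 0.88 [ 0.542 -0.128  0.007] (276, 179)
top stain_bottle 0.61 [ 0.58   0.107 -0.002] (208, 168)
top stain_bottle 0.56 [0.624 0.051 0.002] (224, 155)
top stain_bottle 0.39 [ 0.333 -0.313 -0.001] (331, 241)
top lid_hinge 0.68 [ 0.602 -0.151  0.12 ] (285, 152)
```

View pics/v3.png

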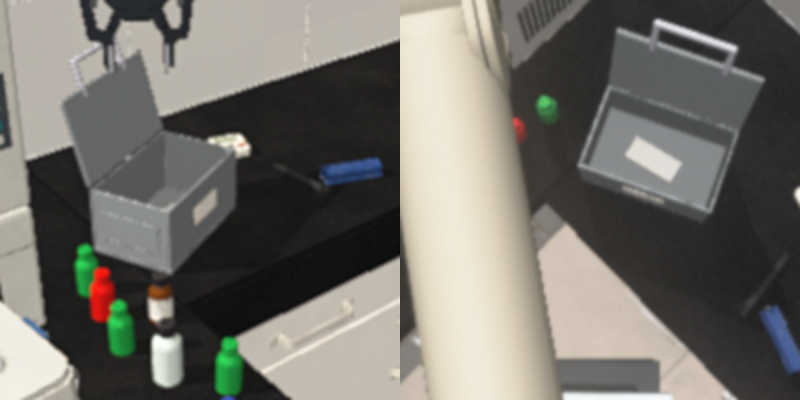

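```bash
python3 -m crank '[[0.3,[-0.2,0.2,-2.5],[0,0,-0.108]],[0.3,[-0.2,0.2,-2.5],[0,0,-0.108]],[0.3,[-0.2,0.2,-2.5],[0,0,-0.108]],[0.3,[-0.2,0.2,-2.5],[0,0,-0.107]],[0.3,[-0.2,0.2,-2.5],[0,0,-0.107]],[0.3,[-0.2,0.2,-2.5],[0,0,-0.107]],[0.3,[-0.2,0.2,-2.5],[0,0,-0.107]],[0.3,[-0.2,0.2,-2.0],[0,0,-0.107]],[0.3,[-0.2,0.2,0],[0,0,-0.107]],[0.3,[0,0,0],[0,0,0]],[0.3,[0,0,0],[0,0,0]]]'
python3 - <<'E'
from h import *
st(); turn(5.5); look(["stain_bottle"],save="f",cams=["side"]);
c=dict(np.load("x.npz")) if 0 else viewer.camera("top")
# ledge: white blob in the earlier top picture
b=cv2.imread("pics/e_top.png")
roi=b[150:210,240:320]; g=roi.min(2)
m=(g>165).astype(np.uint8); n,l,s,ce=cv2.connectedComponentsWithStats(m)
for i in range(1,n):
    if s[i,4]>60:
        u=ce[i]+[240,150]; K=c["intrinsics"]
        d=((u-[K[0,2],K[1,2]])/[K[0,0],K[1,1]]); p=d.copy()
        for _ in range(9): p=d/(1+c["k1"]*(p@p))
        T=c["cam_to_world"]; r=T[:3,:3]@[p[0],-p[1],-1]; o=T[:3,3]
        print(u,s[i],(o+r*(0.023-o[2])/r[2]).round(4))
E
```

```text
clock: 9.67
position: [0.5032, 0.1012, 0.1719]
ee_rot: [0.27, 0.654, -0.27, 0.654]
ft_force: [-0.1, -0.1, 1.2]
grip_width: 0.694
{'clock': 9.667, 'joint_pos': [-0.802, 0.13, 0.559, 1.859, -0.074, 1.173, -1.0], 'position': [0.503, 0.101, 0.172], 'ee_rot': [0.27, 0.654, -0.27, 0.654], 'ft_force': [-0.129, -0.144, 1.22], 'grip_width': 0.694}
turn to 5.5 [ 0.     0.    -0.001]
turn to 8.64 [-1.000e-03  0.000e+00  3.141e+00]
side stain_bottle 0.74 [0.625 0.053 0.002] (192, 243)
side stain_bottle 0.71 [0.586 0.108 0.001] (200, 256)
side stain_bottle 0.61 [0.543 0.174 0.002] (209, 272)
side stain_bottle 0.6 [ 0.388  0.229 -0.   ] (263, 292)
[276.26898734 179.07911392] [ 23  18  28  23 316] [ 0.5389 -0.1267  0.023 ]
```

```bash
python3 -m crank '[[0.3,[-0.3,0.2,-1],[0,0,0]],[0.3,[0,0,-3],[0,0,0]],[0.3,[0,0,-3],[0,0,0]],[0.3,[0,0,-3],[0,0,0]],[0.3,[0,0,-3],[0,0,0]],[0.3,[0,0,-2],[0,0,0]],[0.3,[0,0,0],[0,0,0]]]' && python3 -m crank '[[0.9,[0,0,0],[0,0,0]],[0.9,[0,0,0],[0,0,0]],[0.9,[0,0,0],[0,0,0]],[0.9,[0,0,0],[0,0,0]],[0.9,[0,0,0],[0,0,0]]]' 30
python3 - <<'E'
from h import *
st(); c=viewer.camera("side")["frame"][:,:,::-1]; cv2.imwrite("pics/v4.png",cv2.resize(c[140:320,140:320],(540,540)))
E
```

```text
clock: 10.4
position: [0.497, 0.1023, 0.0176]
ee_rot: [0.269, 0.655, -0.272, 0.652]
ft_force: [-1.0, 0.2, -0.8]
grip_width: 0.699
clock: 10.82
position: [0.5009, 0.1036, 0.0231]
ee_rot: [0.271, 0.653, -0.27, 0.654]
ft_force: [-0.4, 0.3, 8.0]
grip_width: 0.369
{'clock': 10.817, 'joint_pos': [-0.746, 0.339, 0.518, 1.994, -0.22, 0.86, -0.894], 'position': [0.501, 0.104, 0.023], 'ee_rot': [0.271, 0.653, -0.27, 0.654], 'ft_force': [-0.388, 0.321, 8.046], 'grip_width': 0.369}
```

View pics/v4.png

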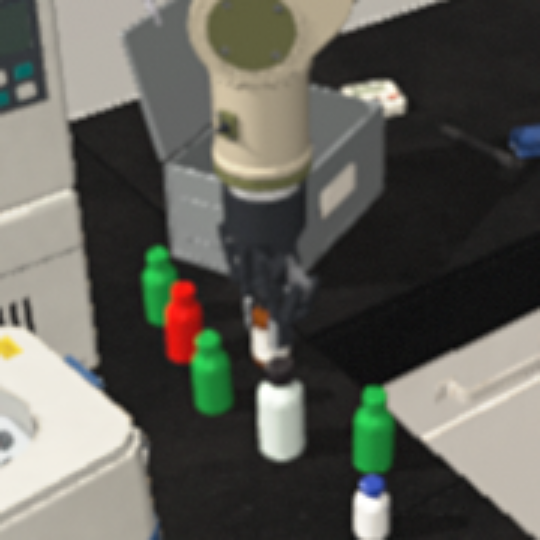

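```bash
python3 -m crank '[[0.9,[0,0,1],[0,0,0]],[0.9,[0,0,2],[0,0,0]],[0.9,[0,0,3],[0,0,0]],[0.9,[0,0,3],[0,0,0]],[0.9,[0,0,3],[0,0,0]],[0.9,[0,0,3],[0,0,0]],[0.9,[0,0,2],[0,0,0]],[0.9,[0,0,0],[0,0,0]]]' && python3 -m crank '[[0.9,[0.4,-2,0],[0,0,0.05]],[0.9,[0.4,-2.5,0],[0,0,0.05]],[0.9,[0.4,-2.5,0],[0,0,0.05]],[0.9,[0.4,-2.5,0],[0,0,0.05]],[0.9,[0.4,-2.5,0],[0,0,0.05]],[0.9,[0.4,-2.5,0],[0,0,0.05]],[0.9,[0.4,-2.5,0],[0,0,0.05]],[0.9,[0.4,-2.5,0],[0,0,0.05]],[0.9,[0.4,-2.5,0],[0,0,0.06]],[0.9,[0.3,-1.0,0],[0,0,0]],[0.9,[0,0,0],[0,0,0]],[0.9,[0,0,0],[0,0,0]]]'
python3 - <<'E'
from h import *
st(); turn(TH); look(["ledge_top","stain_bottle","lid_bar"],save="g")
E
```

```text
clock: 11.53
position: [0.502, 0.1033, 0.1969]
ee_rot: [0.273, 0.651, -0.269, 0.655]
ft_force: [0.7, -0.8, -0.8]
grip_width: 0.373
clock: 12.53
position: [0.5385, -0.1273, 0.1914]
ee_rot: [0.115, 0.698, -0.115, 0.697]
ft_force: [-0.8, 1.0, -1.2]
grip_width: 0.368
{'clock': 12.533, 'joint_pos': [-0.463, 0.23, 0.709, 1.74, -0.158, 1.23, -0.042], 'position': [0.538, -0.127, 0.191], 'ee_rot': [0.115, 0.698, -0.115, 0.697], 'ft_force': [-0.777, 0.952, -1.201], 'grip_width': 0.368}
turn to -0.32 [ 0.    -0.001  0.006]
turn to 2.82 [-1.000e-03 -0.000e+00 -3.136e+00]
side stain_bottle 0.73 [ 0.583  0.106 -0.003] (201, 257)
side stain_bottle 0.68 [ 0.539 -0.127  0.169] (230, 167)
side stain_bottle 0.62 [0.543 0.177 0.   ] (209, 274)
side stain_bottle 0.61 [ 0.39   0.229 -0.003] (262, 293)
side lid_bar 0.65 [ 0.652 -0.169  0.293] (196, 123)
top stain_bottle 0.68 [ 0.386  0.231 -0.   ] (169, 223)
top stain_bottle 0.65 [ 0.581  0.111 -0.   ] (207, 167)
top stain_bottle 0.63 [ 0.625  0.052 -0.   ] (224, 155)
top stain_bottle 0.49 [0.539 0.175 0.   ] (188, 179)
```

```bash
python3 -m crank '[[0.9,[0.15,0,-1],[0,0,0]],[0.9,[0,0,-2],[0,0,0]],[0.9,[0,0,-2],[0,0,0]],[0.9,[0,0,-2],[0,0,0]],[0.9,[0,0,-2],[0,0,0]],[0.9,[0,0,-2],[0,0,0]],[0.9,[0,0,-1.5],[0,0,0]],[0.9,[0,0,-1],[0,0,0]],[0.9,[0,0,-0.5],[0,0,0]],[0.9,[0,0,0],[0,0,0]],[0.9,[0,0,0],[0,0,0]]]'; python3 -m crank '[[0.9,[0,0,-0.1],[0,0,0]],[0.9,[0,0,-0.1],[0,0,0]],[0.9,[0,0,0],[0,0,0]]]'
```

```text
clock: 13.85
position: [0.5407, -0.1271, 0.052]
ee_rot: [0.115, 0.698, -0.115, 0.698]
ft_force: [-0.3, 0.2, -1.2]
grip_width: 0.368
clock: 14.1
position: [0.5407, -0.1269, 0.0501]
ee_rot: [0.115, 0.697, -0.115, 0.698]
ft_force: [-0.9, -0.3, -2.4]
grip_width: 0.374
```

```bash
python3 -m crank '[[0.9,[0,0,-0.1],[0,0,0]],[0.9,[0,0,-0.1],[0,0,0]],[0.9,[0,0,0],[0,0,0]]]'; python3 -m crank '[[0.9,[0,0,-0.1],[0,0,0]],[0.9,[0,0,0],[0,0,0]]]';python3 -m crank '[[0.9,[0,0,-0.1],[0,0,0]],[0.9,[0,0,0],[0,0,0]]]'
```

```text
clock: 14.35
position: [0.5404, -0.1269, 0.0476]
ee_rot: [0.115, 0.698, -0.115, 0.698]
ft_force: [-0.3, -0.0, -1.9]
grip_width: 0.371
clock: 14.52
position: [0.5403, -0.1269, 0.0465]
ee_rot: [0.115, 0.698, -0.115, 0.698]
ft_force: [-1.0, 0.0, -1.6]
grip_width: 0.368
clock: 14.68
position: [0.5405, -0.127, 0.0461]
ee_rot: [0.115, 0.698, -0.115, 0.698]
ft_force: [-3.0, 1.1, 6.5]
grip_width: 0.37
```

```bash
python3 -m crank '[[0.5,[0,0,0],[0,0,0]],[0.45,[0,0,0],[0,0,0]],[0.45,[0,0,0],[0,0,0]],[0.45,[0,0,0],[0,0,0]],[0.45,[0,0,0.5],[0,0,0]],[0.45,[0,0,1],[0,0,0]],[0.45,[0,0,2],[0,0,0]],[0.45,[0,0,3],[0,0,0]],[0.45,[0,0,3],[0,0,0]],[0.45,[0,0,3],[0,0,0]],[0.45,[0,0,3],[0,0,0]]]' 
python3 -m crank '[[0.45,[-1,2,3],[0,0,0]],[0.45,[-2,3,3],[0,0,0]],[0.45,[-2,3,3],[0,0,0]],[0.45,[-2,3,3],[0,0,0]],[0.45,[-2,3,2],[0,0,0]],[0.45,[-2,3,0],[0,0,0]],[0.45,[0,0,0],[0,0,0]]]'
python3 - <<'E'
from h import *
st(); look(["stain_bottle","lid_bar"],save="i")
b=cv2.imread("pics/i_side.png")
b2=cv2.imread("pics/i_top.png")
cv2.imwrite("pics/v5.png",np.hstack([cv2.resize(b[110:260,150:300],(400,400)),cv2.resize(b2[100:250,200:350],(400,400))]))
E
```

```text
clock: 15.6
position: [0.5402, -0.1273, 0.2031]
ee_rot: [0.115, 0.697, -0.115, 0.698]
ft_force: [1.5, 0.0, -0.0]
grip_width: 0.548
clock: 16.18
position: [0.4349, 0.0383, 0.3328]
ee_rot: [0.114, 0.697, -0.111, 0.699]
ft_force: [1.4, -0.2, -0.9]
grip_width: 0.555
{'clock': 16.183, 'joint_pos': [-0.75, -0.18, 0.489, 1.775, 0.082, 1.523, -0.59], 'position': [0.435, 0.038, 0.333], 'ee_rot': [0.114, 0.697, -0.111, 0.699], 'ft_force': [1.441, -0.222, -0.939], 'grip_width': 0.555}
side stain_bottle 0.89 [ 0.386  0.23  -0.001] (263, 293)
side stain_bottle 0.71 [ 0.582  0.106 -0.   ] (202, 256)
side stain_bottle 0.6 [ 0.543  0.176 -0.001] (210, 274)
side stain_bottle 0.6 [ 0.622  0.053 -0.001] (193, 244)
top stain_bottle 0.54 [ 0.539 -0.129  0.025] (276, 179)
top stain_bottle 0.51 [ 0.389  0.234 -0.001] (168, 222)
top lid_bar 0.7 [ 0.653 -0.172  0.295] (298, 116)
```

View pics/v5.png

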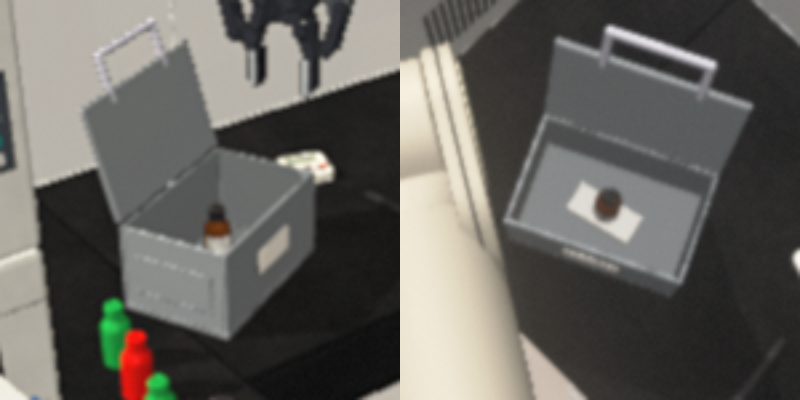

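Bottle stands upright on the ledge (top crop (608,205)) and the lid stays propped open. Now back to the bar.

```bash
python3 -m crank '[[0.55,[2.4,-2.3,1],[0,0,0]],[0.55,[2.4,-2.3,1],[0,0,0]],[0.55,[2.4,-2.3,1],[0,0,0]],[0.55,[2.4,-2.3,0],[0,0,0]],[0.55,[2.4,-2.3,0],[0,0,0]],[0.55,[2.4,-2.3,0],[0,0,0]],[0.55,[2.4,-2.3,0],[0,0,0]],[0.55,[2.4,-2.4,0],[0,0,0]],[0.55,[2.4,-2.5,0],[0,0,0]],[0.55,[0,0,0],[0,0,0]],[0.55,[0,0,0],[0,0,0]]]'
python3 - <<'E'
from h import *
st(); turn(TH); look(["lid_bar"])
E
```

```text
clock: 17.4
position: [0.6532, -0.1802, 0.3582]
ee_rot: [0.115, 0.699, -0.118, 0.696]
ft_force: [1.3, 0.5, 1.3]
grip_width: 0.45
{'clock': 17.4, 'joint_pos': [-0.263, 0.508, 0.772, 1.097, -0.344, 1.662, 0.08], 'position': [0.653, -0.18, 0.358], 'ee_rot': [0.115, 0.699, -0.118, 0.696], 'ft_force': [1.258, 0.51, 1.293], 'grip_width': 0.45}
turn to -0.32 [ 0.003 -0.004  0.009]
turn to 2.82 [-0.006 -0.004 -3.133]
side lid_bar 0.95 [ 0.652 -0.171  0.295] (196, 122)
```

```bash
python3 -m crank '[[0.55,[-0.1,0.7,0],[0,0,0]],[0.55,[0,0,-2],[0,0,0]],[0.55,[0,0,-2],[0,0,0]],[0.55,[0,0,-2],[0,0,0]],[0.55,[0,0,-1.5],[0,0,0]],[0.55,[0,0,-0.8],[0,0,0]],[0.55,[0,0,0],[0,0,0]]]'; python3 -m crank '[[1,[0,0,0],[0,0,0]],[1,[0,0,0],[0,0,0]],[1,[0,0,0],[0,0,0]],[1,[0,0,0],[0,0,0]]]' 30
python3 - <<'E'
from h import *
a=np.arange(1.85,-.01,-.1); a=np.r_[a,0]; h=-18.2*np.cos(a); v=18.2*np.sin(a)
for i in range(1,len(a)): print(a[i].round(2),((h[i]-h[i-1])*XB+np.array([0,0,v[i]-v[i-1]])).round(2))
E
```

```text
clock: 18.18
position: [0.6515, -0.1683, 0.2765]
ee_rot: [0.115, 0.698, -0.114, 0.697]
ft_force: [0.1, 0.2, -0.4]
grip_width: 0.452
clock: 18.52
position: [0.6503, -0.169, 0.2791]
ee_rot: [0.116, 0.699, -0.114, 0.696]
ft_force: [-15.7, 6.2, 8.0]
grip_width: 0.1
1.75 [-1.68  0.56  0.41]
1.65 [-1.71  0.57  0.23]
1.55 [-1.73  0.58  0.05]
1.45 [-1.72  0.57 -0.13]
1.35 [-1.7   0.57 -0.31]
1.25 [-1.66  0.55 -0.49]
1.15 [-1.61  0.54 -0.66]
1.05 [-1.54  0.51 -0.83]
0.95 [-1.45  0.48 -0.98]
0.85 [-1.35  0.45 -1.13]
0.75 [-1.24  0.41 -1.27]
0.65 [-1.11  0.37 -1.39]
0.55 [-0.97  0.33 -1.5 ]
0.45 [-0.83  0.28 -1.6 ]
0.35 [-0.67  0.22 -1.68]
0.25 [-0.51  0.17 -1.74]
0.15 [-0.34  0.11 -1.78]
0.05 [-0.17  0.06 -1.81]
0.0 [-0.02  0.01 -0.91]
```

```bash
python3 -m crank '[[1,[-1.68,0.56,0.41],[0,0,0]],[1,[-1.71,0.57,0.23],[0,0,0]],[1,[-1.73,0.58,0.05],[0,0,0]],[1,[0,0,0],[0,0,0]]]'; python3 -m crank '[[1,[-1.72,0.57,-0.13],[0,0,0]],[1,[-1.7,0.57,-0.31],[0,0,0]],[1,[-1.66,0.55,-0.49],[0,0,0]],[1,[0,0,0],[0,0,0]]]'
```

```text
clock: 18.85
position: [0.6, -0.1516, 0.2865]
ee_rot: [0.115, 0.697, -0.113, 0.699]
ft_force: [-0.5, 1.4, 2.7]
grip_width: 0.105
clock: 19.18
position: [0.5493, -0.1341, 0.2766]
ee_rot: [0.116, 0.697, -0.113, 0.699]
ft_force: [-1.0, 3.4, 2.2]
grip_width: 0.098
```

```bash
python3 -m crank '[[1,[-1.61,0.54,-0.66],[0,0,0]],[1,[-1.54,0.51,-0.83],[0,0,0]],[1,[-1.45,0.48,-0.98],[0,0,0]],[1,[-1.35,0.45,-1.13],[0,0,0]],[1,[0,0,0],[0,0,0]]]'; python3 -m crank '[[1,[-1.24,0.41,-1.27],[0,0,0]],[1,[-1.11,0.37,-1.39],[0,0,0]],[1,[-0.97,0.33,-1.5],[0,0,0]],[1,[0,0,0],[0,0,0]]]'
```

```text
clock: 19.6
position: [0.489, -0.1132, 0.239]
ee_rot: [0.116, 0.698, -0.112, 0.697]
ft_force: [-3.7, 8.6, 6.0]
grip_width: 0.104
clock: 19.93
position: [0.4554, -0.1019, 0.1963]
ee_rot: [0.116, 0.699, -0.112, 0.697]
ft_force: [-4.9, 11.5, 3.0]
grip_width: 0.1
```

```bash
python3 -m crank '[[1,[-0.83,0.2,-1.6],[0,0,0]],[1,[-0.67,0.15,-1.68],[0,0,0]],[1,[-0.51,0.1,-1.74],[0,0,0]],[1,[0,0,0],[0,0,0]]]'; python3 -m crank '[[1,[-0.25,0,-1.2],[0,0,0]],[1,[-0.15,0,-1],[0,0,0]],[1,[-0.1,0,-1],[0,0,0]],[1,[0,0,0],[0,0,0]]]'
```

```text
clock: 20.27
position: [0.435, -0.0956, 0.1451]
ee_rot: [0.116, 0.7, -0.112, 0.696]
ft_force: [-8.2, 22.1, 2.0]
grip_width: 0.101
clock: 20.6
position: [0.4296, -0.0951, 0.1134]
ee_rot: [0.116, 0.701, -0.111, 0.695]
ft_force: [-10.6, 27.2, 0.7]
grip_width: 0.101
```

```bash
python3 -m crank '[[1,[0,0.3,-0.3],[0,0,0]],[1,[0,0,-0.5],[0,0,0]],[1,[0,0,-0.4],[0,0,0]],[1,[0,0,0],[0,0,0]]]'; python3 -m crank '[[1,[0,0,-0.2],[0,0,0]],[1,[0,0,-0.2],[0,0,0]],[1,[0,0,0],[0,0,0]]]'
```

```text
clock: 20.93
position: [0.4292, -0.0948, 0.1019]
ee_rot: [0.116, 0.701, -0.113, 0.695]
ft_force: [-14.0, 15.6, -1.1]
grip_width: 0.099
clock: 21.18
position: [0.4292, -0.0947, 0.0995]
ee_rot: [0.116, 0.701, -0.113, 0.695]
ft_force: [-22.5, 15.4, 20.6]
grip_width: 0.102
```

```bash
python3 -m crank '[[0.55,[0,0,0],[0,0,0]],[0.55,[0,0,0],[0,0,0]],[0.55,[0,0,0],[0,0,0]],[0.55,[0,0,0],[0,0,0]],[0.55,[0,0,1],[0,0,0]],[0.55,[0,0,2],[0,0,0]],[0.55,[0,0,3],[0,0,0]],[0.55,[0,0,3],[0,0,0]],[0.55,[0,0,3],[0,0,0]],[0.55,[0,2,2],[0,0,0]],[0.55,[0,3,0],[0,0,0]],[0.55,[0,3,0],[0,0,0]]]'; python3 -m crank '[[0.55,[0,3,0],[0,0,0]],[0.55,[0,3,0],[0,0,0]],[0.55,[0,3,0],[0,0,0]],[0.55,[0,3,0],[0,0,0]],[0.55,[0,0,0],[0,0,0]]]'
python3 - <<'E'
from h import *
st(); look(["lid_bar","lid_hinge","dropper_bottle","reagent_4","timer","marker"],save="j")
b=cv2.imread("pics/j_side.png")
b2=cv2.imread("pics/j_top.png")
cv2.imwrite("pics/v6.png",np.hstack([cv2.resize(b[130:330,150:350],(400,400)),cv2.resize(b2[100:300,200:400],(400,400))]))
E
```

```text
clock: 22.18
position: [0.4331, -0.0173, 0.2419]
ee_rot: [0.116, 0.696, -0.115, 0.699]
ft_force: [0.6, 0.4, 0.1]
grip_width: 0.451
clock: 22.6
position: [0.4318, 0.1078, 0.2401]
ee_rot: [0.113, 0.698, -0.112, 0.698]
ft_force: [-0.6, 0.6, 0.8]
grip_width: 0.449
{'clock': 22.6, 'joint_pos': [-0.814, -0.107, 0.44, 1.915, 0.047, 1.323, -0.707], 'position': [0.432, 0.108, 0.24], 'ee_rot': [0.113, 0.698, -0.112, 0.698], 'ft_force': [-0.605, 0.583, 0.779], 'grip_width': 0.449}
side lid_bar 0.88 [ 0.431 -0.095  0.121] (264, 189)
side lid_hinge 0.58 [ 0.605 -0.156  0.115] (212, 177)
side dropper_bottle 0.65 [0.376 0.308 0.004] (263, 314)
side reagent_4 0.79 [ 0.473  0.223 -0.   ] (231, 288)
side timer 0.57 [ 0.474 -0.406  0.003] (263, 173)
side marker 0.52 [ 0.329 -0.312  0.   ] (300, 190)
side marker 0.26 [ 0.605 -0.157  0.112] (212, 177)
top lid_bar 0.78 [ 0.431 -0.099  0.121] (268, 206)
top lid_hinge 0.97 [ 0.602 -0.155  0.12 ] (286, 152)
top dropper_bottle 0.48 [ 0.473 -0.405 -0.002] (357, 200)
top dropper_bottle 0.45 [0.376 0.313 0.004] (144, 226)
top timer 0.85 [ 0.472 -0.407 -0.003] (357, 201)
top timer 0.41 [ 0.602 -0.153  0.119] (286, 153)
top marker 0.57 [ 0.334 -0.315  0.   ] (331, 241)
```

View pics/v6.png

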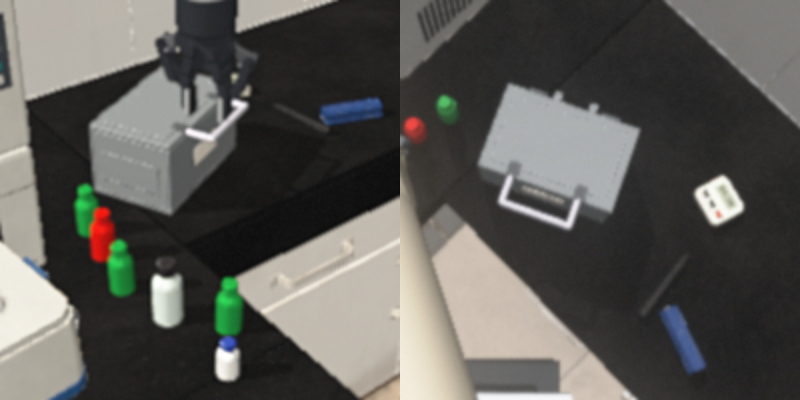

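The box is fully shut. The bar is back at its starting pixels in both views, the bystanders are in place, and the hand is clear, so I'm handing in.

```bash
python3 -c "
from h import *
manip.hand_in()"
```

```text
the job is handed in; nothing more can be done
```

I did the whole job in the order asked and handed it in at about 22.6 s of the 72 s allowed. No verdict was reported.

- **Lid opened:** I lifted it by the bar to the back stop. With the hand off, it stayed propped there, with the bar at about (0.65, -0.17, 0.29).
- **Bottle placed:** I set the amber bottle down on the ledge until about 7 N of contact force showed, then let go. A check from above put it at (0.539, -0.129, 0.025), upright and within about 3 mm of the ledge centre.
- **Lid closed:** I lowered it by the bar until it met resistance of about 20 N, then released it. The bar was back at its starting pixels in both camera views.
- **Other things:** The dropper bottle, the tall reagent bottle, the timer and the marker all measured within a few mm of where they started. The hand was clear at the end, with the measured force below 1 N.

- **Peak force:** The highest wrist force at the end of any move was about 34 N. It came from pulling against the lid's arc while opening, and I corrected the path after it.
- **Detector slips:** The networks gave some false matches, such as naming green bottles as the stain bottle. One check also missed the placed bottle from the side, but it showed clearly in that picture.
- **Not checked:** I couldn't see the bottle once the lid was shut.

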